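# Tote the castings, then free the sagging gate bolt and hold the gate ajar

## Robot

A 6-joint arm with a two-finger parallel gripper is mounted at the origin on the work surface. World frame = base frame: x ahead of the robot, y to its left, z up, the work surface at z = 0. Lengths are in m, angles in rad, forces in N, time in s.
With the tool pointing down it reaches from about 0.35 to 0.775 m from the base axis. Payload 7.3 kg.
Tool frame: the origin (TCP) lies between the finger pads; the fingertips stand 8 mm ahead of it and the grasp point (between the pads) lies 11 mm behind it (robot.nose_length is the distance from the TCP to the fingertips, in m); z points along the fingers, y is the line along which they close (so a half turn about z gives the same grasp; the last joint's range is limited). The gripper opens to 92 mm and grips with 3 to 60 N. Pads are 19 mm wide; open, the fingers measure 130 mm over their backs; the gripper's body (75 mm by 190 mm) begins 47 mm behind the grasp point.
Start: joints at [1.142, 0.342, 1.524, -0, 1.275, -0.146], TCP at [0.146, 0.504, 0.235] pointing down, gripper open.
Joint ranges: [-2.53, 2.53], [-0.77, 2.02], [0.04, 2.7], [-1, 4.14], [0.28, 2.66], [-3.11, 3.11]. Speed limits (rad/s): [2.57, 2.57, 3.14, 3.14, 3.14, 3.14].

## Interface

Orientations are given as [roll, pitch, yaw] about the fixed x, y, z axes, in that order (R = Rz(yaw) Ry(pitch) Rx(roll)).
In Python, from cell import robot gives the robot as it stands. The module is installed in compiled form; this text tells all that it offers.
- The arm moves only by the shell command python3 -m jog 'ROWS' [FORCE]. ROWS is JSON, a list that holds one entry, the list of rows, each a list of 5 numbers: the gripper's target within -1 to 1 (fully open at 1, half-way at 0, shut at -1), then the shift along the tool's x, y, z in m, then the turn about the tool's z in rad. A call has 1 to 5 rows; each row is the pose to reach, as a shift and turn from the pose commanded when the call began, along the tool's axes at that moment; what a row does not reach only later rows make up. A row lasts 1/12 s, in which the tool goes at most 41.7 mm and 7.16 degrees, less where a joint would pass 70% of its speed; a pose out of reach is approached as far as the arm can. A call with a gripper value outside its range is refused whole. The fingers move at their own pace and stop on an object; FORCE is the grip in N (left out, the last holds). Time passes only in rows, so rows that repeat a pose let the fingers close. It gives the time, the measured TCP pose, the force, the opening and the grip force at its end, in the units of the state.
- robot.observe(): the state, without advancing time (a new reading comes with each control period).
- robot.read_camera(name): name is "scene" or "top" or "wrist"; returns the picture (400x640x3 uint8, red, green, blue); there is no depth.
- robot.camera_model(name): a dict with "camera_matrix" (3x3 intrinsics, pixels), "position" and "attitude" of the camera in the world; the wrist camera has in their place "mount" (4x4, takes a point from camera to tool coordinates, whose origin is the TCP and whose axes are the flange's). Camera axes: x right, y down, z forward; pixel columns grow to the right and rows downward; lengths in m; the calibration is good to about 2 mm. A picture is of the moment at which its call begins: read the wrist's pose just before it. camera_model takes no time and is no camera call.
- robot.hand_in(): hands the job in; it is judged then, once.
The state is a dict: "time": time; "qpos": joint angles; "qvel": joint speeds; "joint_efforts": joint torques, N m; "tool_pos": TCP position; "tool_rot": TCP orientation; "contact_force": force on the tool from outside, world axes, zero at the start; "torque": the same for the moment, N m; "opening": finger opening in m; "grip_force": force on a finger pad.
Only numpy, scipy, OpenCV 4.12 (cv2) and the standard library are available. Lean on these libraries where they do the work, as an engineer would, in place of code of your own. Each camera call takes 0.05 s, during which the arm holds its last target. There are 200 camera calls.

## Task

First take both finished brass castings out of the finisher's catch tray and set them down in the yellow tote without dropping them. Then unbolt the stock pen: lift the sagging bolt by its red handle so that its nose rides over the keeper's bent lip while you draw it back clear of the keeper, and pull the gate open towards you against its spring to about 30 degrees. Finish still holding the gate ajar there, so that the tote can be passed in; leave the tote and everything else where they stand.

Things in the scene. Friction and masses are not known exactly. Their poses are not given: they have to be found in the camera images.
- casting1_mid (a point): Brass casting (cabinet pull): bar 18 mm wide and 16 mm high with a round boss 27 mm across at each end, 83 mm long, 22 mm high overall, about 0.13 kg. Point at its centre, half-way up (11 mm above its underside); x runs along its length, z up. Lies flat in the finisher's catch tray; pick it by the bar, across y.
- casting2_mid (a point): The second brass casting, the same.
- finisher: Fixed vibratory finisher with its catch tray: aluminium tray 240 (x) x 180 (y) x 30 mm, walls and floor 4 mm; origin on the table under the tray's centre. The round blue bowl (190 mm across, 150 mm high) stands at y = +215 mm; its chute overhangs the tray's +y rim, ending about y = +75 mm, 65 to 115 mm above the table.
- tote: Loose yellow open tote 200 (x) x 150 (y) x 70 mm high, walls and floor 5 mm, 0.7 kg; origin on the table under its centre.
- pen: Fixed green stock pen with gate. Origin on the table under the red bolt handle's rest place; the closed gate lies along the pen's y at x = 0 with its top at z = 150 mm, from the hinge at y = -240 mm to its free stile at y = +48 mm; frame posts at both ends (hinge post up to 165 mm; keeper post from y = 55 to 95 mm, 135 mm high, with the keeper on it up to 182 mm). The pen extends 245 mm to +x behind the gate; the gate opens to -x, towards the robot.
- handle (a point): Centre of the red upright bolt handle, 18 mm thick across the gate (pen x), 24 mm along it (pen y), 36 mm high, clear on all sides; it stands on a steel bolt (12 mm square) lying along the gate's top; top of the gate is 53 mm below this point. y points along the bolt to its nose.
- nose (a point): Underside of the bolt's downturned nose (heel 18 mm long along the bolt, reaching 16 mm below the shank). It has sagged down behind the keeper's bent lip and hangs 13 mm below the lip's top edge.
- keeper_lip (a point): Middle of the top edge of the keeper's bent-up lip (5 mm thick), which stands between nose and gate; upright cheeks of the keeper stand 13 mm either side of the bolt, open at the top.
- gate_hinge (a point): Point on the gate's vertical hinge line, at the height of the gate's top.
- bolt (a joint): Draw of the bolt, m: 0 shot home, grows as the handle is pulled along the gate towards the hinge (pen -y), at most 0.070; the nose is clear of keeper and post from 0.033. Slides with 1 to 2 N and stays where it is left.
- bolt_lift (a joint): Lift of the bolt's nose, rad: 0 sagged, at most 0.13. The bolt pivots 140 mm behind the handle (towards the hinge), so 10 mm at the handle lifts the nose 15 mm; the handle can rise 18 mm. About 9 mm of handle lift (0.063 rad) clears the lip; some 2 N; it sags again by its weight.
- gate (a joint): Gate opening, rad: 0 shut, 1.2 wide open, swinging towards the robot (counter-clockwise from above). A spring pulls it shut with about 0.4 to 0.8 N m; it can swing only when the bolt is drawn. Bolt and handle swing with it.
- tin_red: Bystander, leave alone: red tin, 72 mm across, 100 mm tall, standing in the pen; origin under its centre.
- tin_blue: Bystander, leave alone: blue tin, 72 mm across, 115 mm tall, standing in the pen; origin under its centre.
- mug: Bystander, leave alone: white mug, 80 mm across, 90 mm tall; origin under its centre.
- jar: Bystander, leave alone: amber jar, 66 mm across, 85 mm tall; origin under its centre.
- clasp_box: Bystander, leave alone: dark wooden box 80 x 60 x 50 mm; origin under its centre.
- hammer: Bystander, leave alone: hammer lying on the table.
- oil_can: Bystander, leave alone: green bottle, 60 mm across, 120 mm tall; origin under its centre.
There are look-alikes about, which are no part of the job. Several things have the shape of the tote; the one meant has the colours described above. Leave any pink look-alike of the part that bears casting1_mid alone.

How it is judged:
On the way, in this order (a step that is already met when the one before it is completed fails the run):
1. both castings lie in the tote, let go, with the bolt still home (x of casting1_mid in the frame of tote between -0.097 and 0.097 m and y of casting1_mid in the frame of tote between -0.072 and 0.072 m and z of casting1_mid in the frame of tote between 0 and 0.055 m and contact force between the fingers and casting1 below 0.05 N and x of casting2_mid in the frame of tote between -0.097 and 0.097 m and y of casting2_mid in the frame of tote between -0.072 and 0.072 m and z of casting2_mid in the frame of tote between 0 and 0.055 m and contact force between the fingers and casting2 below 0.05 N and linear speed of each of casting1, casting2 below 0.05 m/s and value of joint bolt below 0.02 m), for 0.2 s.
2. the bolt is drawn back clear of the keeper (value of joint bolt above 0.033 m), for 0.2 s.
At the end, for the whole second after the job is handed in: Both castings lie at rest in the tote, let go; the bolt is drawn at least 33 mm; the gate is still, between 0.35 and 0.70 rad (20 to 40 degrees) open, carried by the robot's fingers (on the gate or its bolt, over 1 N) and touching none of the loose things (x of casting1_mid in the frame of tote between -0.097 and 0.097 m and y of casting1_mid in the frame of tote between -0.072 and 0.072 m and z of casting1_mid in the frame of tote between 0 and 0.055 m and contact force between the fingers and casting1 below 0.05 N and x of casting2_mid in the frame of tote between -0.097 and 0.097 m and y of casting2_mid in the frame of tote between -0.072 and 0.072 m and z of casting2_mid in the frame of tote between 0 and 0.055 m and contact force between the fingers and casting2 below 0.05 N and linear speed of each of casting1, casting2 below 0.05 m/s and value of joint bolt above 0.033 m and value of joint gate between 0.35 and 0.7 rad and velocity of joint gate between -0.1 and 0.1 rad/s and contact force between the fingers and gate above 1 N and contact force between gate and tote below 0.1 N and contact force between gate and casting1 below 0.1 N and contact force between gate and casting2 below 0.1 N and contact force between gate and tin_red below 0.1 N and contact force between gate and tin_blue below 0.1 N and contact force between gate and mug below 0.1 N and contact force between gate and jar below 0.1 N and contact force between gate and clasp_box below 0.1 N and contact force between gate and hammer below 0.1 N and contact force between gate and oil_can below 0.1 N); the arm keeps its last pose, push and grip.
It fails at once if a casting is dropped from a height (over 1 m/s out of the fingers) ((linear speed of casting1 above 1 m/s and contact force between the fingers and casting1 below 0.05 N) or (linear speed of casting2 above 1 m/s and contact force between the fingers and casting2 below 0.05 N)).
It fails at once if the tote is shifted more than 40 mm (distance of tote from where it was at the start of the episode above 0.04 m).
It fails at once if a bystander is moved more than 30 mm or tipped (distance of any of tin_red, tin_blue, mug, jar, clasp_box, hammer, oil_can from where it was at the start of the episode above 0.03 m or angle between any of tin_red, tin_blue, mug, jar, clasp_box, oil_can's own z axis and vertical above 0.5 rad).
It also fails if it takes over 67 s, if anything falls off the work surface, if the arm or the gripper's body presses on something with over 40 N, if the wrist force passes 120 N, or if a joint passes its speed limit or range.

## Working session

There is one attempt and no reset: what is moved stays moved. The work goes in short steps, Python scripts to look and compute and a shell command to move; the robot and the scene stay as the last step left them, time stands still between calls to the robot, and variables do not carry over. Pictures are saved under pics/ and viewed, at most 10 in all, crops included, and the job is handed in when it is done.

```bash
mkdir -p pics; cat > h.py <<'E'
import numpy as np, cv2
from scipy.spatial.transform import Rotation as R
from cell import robot
def cam(name, st=None):
    m=robot.camera_model(name); K=np.array(m["camera_matrix"])
    if name=="wrist":
        st=st or robot.observe(); T=np.eye(4)
        T[:3,:3]=R.from_euler('xyz',st["tool_rot"]).as_matrix(); T[:3,3]=st["tool_pos"]
        C=T@np.array(m["mount"]); return K,C[:3,:3],C[:3,3]
    a=np.array(m["attitude"]); 
    return K,(a if a.shape==(3,3) else R.from_euler('xyz',a).as_matrix()),np.array(m["position"])
def ray(c,u,v):
    K,Rm,p=c; return p,Rm@np.linalg.solve(K,[u,v,1.])
def plane(c,u,v,z):
    p,d=ray(c,u,v); return p+d*(z-p[2])/d[2]
def proj(c,P):
    K,Rm,p=c; q=K@(Rm.T@(np.array(P)-p)); return q[:2]/q[2]
def tri(c1,a,c2,b):
    p,d=ray(c1,*a);q,e=ray(c2,*b);s=np.linalg.lstsq(np.c_[d,-e],q-p,rcond=None)[0]
    return (p+d*s[0]+q+e*s[1])/2,np.linalg.norm(p+d*s[0]-q-e*s[1])
def save(img,n): cv2.imwrite("pics/"+n+".png",img[...,::-1])
def load(n): return cv2.imread("pics/"+n+".png")[...,::-1]
def totool(P,yaw_dir=None):
    st=robot.observe(); return R.from_euler('xyz',st["tool_rot"]).as_matrix().T@(np.array(P)-st["tool_pos"])
E
python3 - <<'E'
from h import *
for n in("top","scene"):
    print(robot.camera_model(n)); save(robot.read_camera(n),n+"0")
print(robot.camera_model("wrist")); print(robot.observe())
E
```

```text
{'camera_matrix': array([[418.08061308,   0.        , 317.87668271],
       [  0.        , 418.08061308, 199.86481529],
       [  0.        ,   0.        ,   1.        ]]), 'position': array([ 0.40486875, -0.0923092 ,  1.29732601]), 'attitude': array([-3.04164497e+00,  7.47826328e-04, -1.56282587e+00])}
{'camera_matrix': array([[511.19768133,   0.        , 326.33371252],
       [  0.        , 511.19768133, 206.13469982],
       [  0.        ,   0.        ,   1.        ]]), 'position': array([ 1.75487574, -0.64208699,  1.27842744]), 'attitude': array([-2.26273275,  0.01510108,  1.134955  ])}
{'camera_matrix': array([[347.25442014,   0.        , 316.97084025],
       [  0.        , 347.25442014, 197.14754619],
       [  0.        ,   0.        ,   1.        ]]), 'mount': array([[-7.94483218e-04, -9.58488864e-01, -2.85128861e-01,
         7.69575666e-02],
       [ 9.99998857e-01, -1.12834222e-03,  1.00663660e-03,
        -2.34253462e-04],
       [-1.28657290e-03, -2.85127735e-01,  9.58488664e-01,
        -1.51571550e-01],
       [ 0.00000000e+00,  0.00000000e+00,  0.00000000e+00,
         1.00000000e+00]])}
{'time': 0.1, 'qpos': array([ 1.14199074e+00,  3.42657247e-01,  1.52491798e+00, -2.95578318e-05,
        1.27543166e+00, -1.46038493e-01]), 'qvel': array([ 9.22575243e-04, -1.18294311e-03, -3.18305311e-03,  2.20189541e-03,
        7.55268896e-05, -2.81074603e-03]), 'joint_efforts': array([ 3.90325542e-03, -4.31999409e+01, -2.44703901e+01,  7.21819396e-02,
        5.24587242e-02, -6.45340788e-05]), 'tool_pos': array([0.14633678, 0.50381619, 0.23411351]), 'tool_rot': array([-3.14018936e+00, -1.77834501e-04,  2.85883406e+00]), 'contact_force': array([-0.536926  ,  0.03695491, -0.41899337]), 'torque': array([-0.01705201,  0.00192525,  0.04692629]), 'grip_force': 0.0, 'opening': 0.09210669599112362}
```

View pics/top0.png

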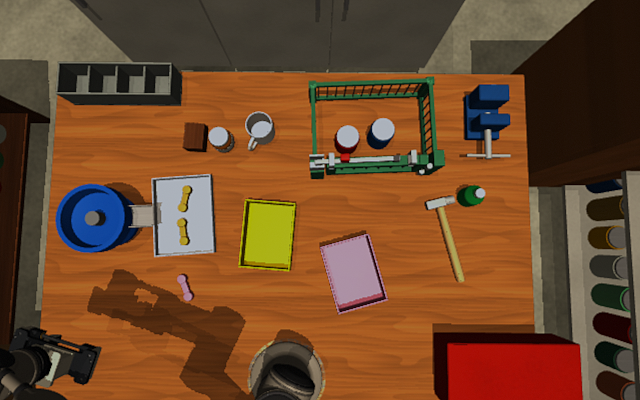

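View pics/scene0.png

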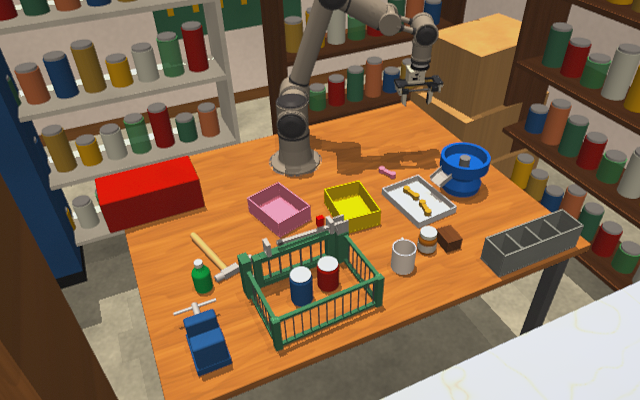

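The top view shows brass castings at about (186,198) and (183,232) in the tray. The yellow tote is at (267,235) and the red handle at (345,158) on the pen. Look-alikes: a pink tote at (353,272) and a pink casting at (185,287); both have the wrong colour, so the yellow and brass ones are meant. I'll measure these and confirm them in a crop.

```bash
python3 - <<'E'
from h import *
t=load("top0"); s=load("scene0"); ct=cam("top"); cs=cam("scene")
hsv=cv2.cvtColor(t,cv2.COLOR_RGB2HSV); hs=cv2.cvtColor(s,cv2.COLOR_RGB2HSV)
# brass in tray
m=cv2.inRange(hsv,(15,120,70),(30,255,255)); roi=np.zeros_like(m); roi[180:250,160:208]=255
cs_,_=cv2.findContours(m&roi,cv2.RETR_EXTERNAL,cv2.CHAIN_APPROX_NONE)
for c in cs_:
    if cv2.contourArea(c)<60: continue
    (u,v),wh,a=cv2.minAreaRect(c); b=cv2.boxPoints(((u,v),wh,a))
    P=np.array([plane(ct,*q,.018) for q in b]); e=P[1]-P[0],P[2]-P[1]; L=max(e,key=np.linalg.norm)
    print("cast",(u,v),plane(ct,u,v,.018),wh,"axis deg",np.degrees(np.arctan2(L[1],L[0])))
m=cv2.inRange(hsv,(25,150,70),(33,255,255)); roi[:]=0; roi[190:280,230:305]=255
c=max(cv2.findContours(m&roi,cv2.RETR_EXTERNAL,cv2.CHAIN_APPROX_NONE)[0],key=cv2.contourArea)
b=cv2.boxPoints(cv2.minAreaRect(c)); P=np.array([plane(ct,*q,.07) for q in b]); print("tote",P.mean(0),b.round(),P.round(3))
m=cv2.inRange(hsv,(0,190,120),(5,255,255)); roi[:]=0; roi[150:172,330:365]=255
a=np.argwhere(m&roi)[:,::-1]; print("handle top",len(a),a.min(0),a.max(0),a.mean(0))
m2=cv2.inRange(hs,(0,190,120),(5,255,255)); r2=np.zeros_like(m2); r2[205:235,305:335]=255
b=np.argwhere(m2&r2)[:,::-1]; print("scene",len(b),b.min(0),b.max(0),b.mean(0))
print(tri(ct,a.mean(0),cs,b.mean(0)))
big=cv2.resize(np.ascontiguousarray(t[145:305,140:440]),None,fx=2.6,fy=2.6,interpolation=cv2.INTER_CUBIC); save(big,"crop1")
E
```

```text
cast (182.12286376953125, 231.5443572998047) [0.43268178 0.32332454 0.018     ] (25.646652221679688, 8.178887367248535) axis deg -171.04612804305617
cast (184.0524444580078, 198.27703857421875) [0.53480918 0.32150835 0.018     ] (8.245415687561035, 26.167743682861328) axis deg -10.91569756132384
tote [0.42539834 0.05836408 0.07      ] [[238. 267.]
 [244. 198.]
 [296. 203.]
 [290. 271.]] [[ 0.331  0.14   0.07 ]
 [ 0.532  0.128  0.07 ]
 [ 0.519 -0.025  0.07 ]
 [ 0.319 -0.01   0.07 ]]
handle top 52 [341 153] [349 159] [344.78846154 156.30769231]
scene 59 [317 215] [323 226] [319.72881356 220.77966102]
(array([ 0.63117598, -0.16048247,  0.20582914]), np.float64(0.0012219364537261578))
```

View pics/crop1.png

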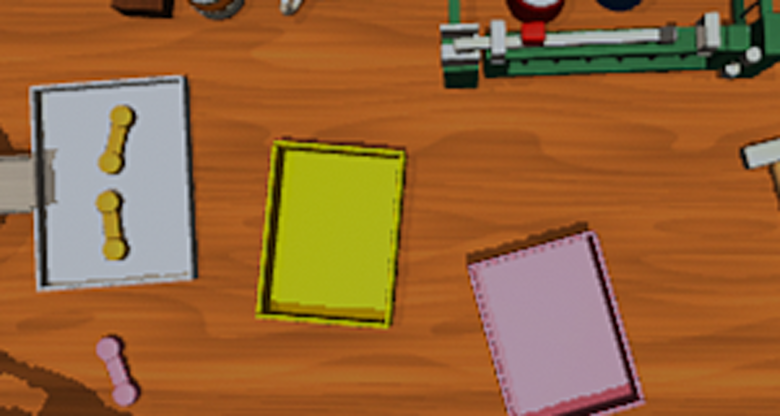

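The crop confirms it: two brass castings in the tray, about (117,138) and (111,225) in the crop. The yellow tote is the one meant, and both pink objects are look-alikes. I'll work out the chute's clearance, then move over the tray.

```bash
cat >> h.py <<'E'
def go(P,yaw):
    st=robot.observe(); d=totool(P); w=-(yaw-st["tool_rot"][2]); w=(w+np.pi)%(2*np.pi)-np.pi
    print("shift",d.round(4),"turn",round(w,3))
E
python3 - <<'E'
from h import *
ct=cam("top")
for q in((150,204),(150,229),(161,205),(161,228)): print(plane(ct,*q,.08),plane(ct,*q,.115))
for q in((151,176),(211,174),(215,254),(155,258)): print("tray",plane(ct,*q,.03))
go((.47,.31,.235),3.14)
E
```

```text
[0.5109046  0.40038194 0.08      ] [0.5078559  0.38621631 0.115     ]
[0.43796617 0.3968762  0.08      ] [0.43701456 0.38281137 0.115     ]
[0.50822456 0.36807337 0.08      ] [0.50525292 0.35483666 0.115     ]
[0.44112122 0.36502449 0.08      ] [0.44007891 0.35187544 0.115     ]
tray [0.60141806 0.42169273 0.03      ]
tray [0.60905933 0.23797246 0.03      ]
tray [0.36585365 0.21779037 0.03      ]
tray [0.35248763 0.39775788 0.03      ]
shift [-0.3649 -0.0958 -0.0008] turn -0.281
```

```bash
python3 -m jog '[[[1,-0.041,-0.011,0,-0.1],[1,-0.082,-0.022,0,-0.2],[1,-0.123,-0.033,0,-0.281],[1,-0.163,-0.043,0,-0.281],[1,-0.203,-0.053,0,-0.281]]]' && python3 - <<'E'
from h import *
go((.47,.31,.235),3.14)
E
```

```text
time: 0.52
tool_pos: [0.3265, 0.396, 0.2345]
tool_rot: [-3.141, -0.0, 3.141]
contact_force: [0.9, 0.8, 0.4]
opening: 0.0916
grip_force: 0.0
shift [-0.1436 -0.0859 -0.0005] turn 0.001
```

```bash
python3 -m jog '[[[1,-0.035,-0.021,0,0],[1,-0.07,-0.042,0,0],[1,-0.105,-0.063,0,0],[1,-0.143,-0.086,0,0],[1,-0.143,-0.086,0,0]]]' && python3 - <<'E'
from h import *
c=cam("wrist"); im=robot.read_camera("wrist"); save(im,"w1"); print(c[2])
E
```

```text
time: 0.93
tool_pos: [0.4734, 0.307, 0.2339]
tool_rot: [-3.14, 0.002, 3.134]
contact_force: [-0.9, -0.1, 0.5]
opening: 0.0919
grip_force: 0.0
[0.39610038 0.30760392 0.38532726]
```

View pics/w1.png

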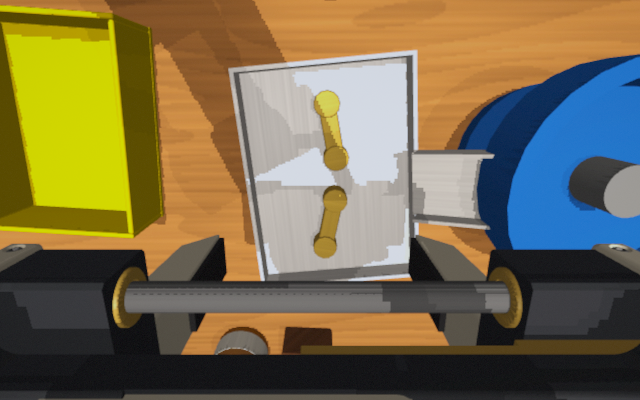

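The wrist view shows both castings, (331,130) near the robot and (330,220) farther away. The chute ends at u≈413, rows 150–222.

```bash
cat > meas.py <<'E'
from h import *
def castings(im,c,roi,z=.023):
    hsv=cv2.cvtColor(im,cv2.COLOR_RGB2HSV); m=cv2.inRange(hsv,(18,140,70),(32,255,255))
    k=np.zeros_like(m); k[roi[1]:roi[3],roi[0]:roi[2]]=255; m=cv2.morphologyEx(m&k,cv2.MORPH_CLOSE,np.ones((5,5)))
    for q in cv2.findContours(m,cv2.RETR_EXTERNAL,cv2.CHAIN_APPROX_NONE)[0]:
        if cv2.contourArea(q)<300: continue
        P=np.array([plane(c,*p[0],z)[:2] for p in q],np.float32)
        (x,y),wh,a=cv2.minAreaRect(P); b=cv2.boxPoints(((x,y),wh,a)); e=max((b[1]-b[0],b[2]-b[1]),key=np.linalg.norm)
        print(x.__round__(4),y.__round__(4),np.round(wh,4),"axis",(np.degrees(np.arctan2(e[1],e[0]))+90)%180-90)
E
python3 - <<'E'
from meas import *
c=cam("wrist"); im=load("w1"); castings(im,c,(270,70,390,270))
for q in((413,150),(413,222)): print("chute",plane(c,*q,.115).round(3),plane(c,*q,.075).round(3))
for q in((231,69),(416,51),(409,277)): print("tray",plane(c,*q,.03).round(3))
E
```

```text
0.5315 0.3218 [0.0258 0.0855] axis -11.472572
0.4312 0.3232 [0.0811 0.0245] axis 10.078323
chute [0.437 0.384 0.115] [0.443 0.395 0.075]
chute [0.497 0.388 0.115] [0.512 0.4   0.075]
tray [0.371 0.226 0.03 ]
tray [0.356 0.403 0.03 ]
tray [0.596 0.413 0.03 ]
```

```bash
python3 - <<'E'
from h import *
go((.535,.3204,.235),2.758)
E
```

```text
shift [-0.0638  0.0124 -0.0013] turn 0.377
```

```bash
python3 -m jog '[[[0.3,-0.022,0.004,0,0.12],[0.3,-0.043,0.008,0,0.24],[0.3,-0.064,0.0124,0.02,0.36],[0.3,-0.064,0.0124,0.05,0.377],[0.3,-0.064,0.0124,0.08,0.377]]]' 30 && python3 - <<'E'
from h import *
go((.535,.3204,.015),2.758)
E
```

```text
time: 1.4
tool_pos: [0.5322, 0.3246, 0.1539]
tool_rot: [3.14, 0.001, 2.762]
contact_force: [0.6, -0.4, -1.4]
opening: 0.0631
grip_force: 0.0
shift [-0.004  -0.003   0.1389] turn 0.004
```

```bash
python3 -m jog '[[[0.3,0,0,0.03,0],[0.3,0,0,0.06,0],[0.3,0,0,0.08,0],[0.3,0,0,0.08,0]]]' && python3 - <<'E'
from h import *
go((.535,.3204,.015),2.758)
E
```

```text
time: 1.73
tool_pos: [0.5281, 0.323, 0.0697]
tool_rot: [-3.135, -0.007, 2.764]
contact_force: [-0.7, -0.6, 0.0]
opening: 0.0596
grip_force: 0.0
shift [-0.0078  0.0005  0.0547] turn 0.006
```

```bash
python3 -m jog '[[[0.3,-0.007,0,0.02,0],[0.3,-0.007,0,0.038,0],[0.3,-0.007,0,0.053,0],[0.3,-0.007,0,0.053,0],[0.3,-0.007,0,0.053,0]]]' && python3 - <<'E'
from h import *
go((.535,.3204,.015),2.758)
E
```

```text
time: 2.15
tool_pos: [0.5383, 0.3215, 0.0225]
tool_rot: [-3.142, -0.0, 2.763]
contact_force: [0.3, -0.7, 0.5]
opening: 0.0597
grip_force: 0.0
shift [ 0.0027 -0.0022  0.0075] turn 0.005
```

```bash
python3 -m jog '[[[0.3,0.003,-0.001,0.006,0],[0.3,0.003,-0.001,0.007,0],[-1,0.003,-0.001,0.007,0],[-1,0.003,-0.001,0.007,0],[-1,0.003,-0.001,0.007,0]]]' 30 && python3 -m jog '[[[-1,0,0,0,0],[-1,0,0,0,0],[-1,0,0,0,0]]]'
```

```text
time: 2.57
tool_pos: [0.5359, 0.3212, 0.0154]
tool_rot: [3.141, 0.001, 2.763]
contact_force: [1.1, 0.3, -0.6]
opening: 0.0439
grip_force: 0.0
time: 2.82
tool_pos: [0.5357, 0.321, 0.0149]
tool_rot: [3.141, 0.0, 2.763]
contact_force: [0.6, -1.0, -0.7]
opening: 0.0242
grip_force: 0.0
```

```bash
python3 -m jog '[[[-1,0,0,0,0],[-1,0,0,0,0],[-1,0,0,0,0],[-1,0,0,0,0]]]'
```

```text
time: 3.15
tool_pos: [0.5356, 0.3209, 0.0148]
tool_rot: [-3.142, -0.0, 2.763]
contact_force: [0.3, -1.0, 0.7]
opening: 0.0177
grip_force: 29.9
```

```bash
python3 -m jog '[[[-1,0,0,-0.02,0],[-1,0,0,-0.05,0],[-1,0,0,-0.085,0],[-1,0,0,-0.12,0],[-1,0,0,-0.145,0]]]' && python3 - <<'E'
from h import *
go((.472,.055,.16),3.082)
E
```

```text
time: 3.57
tool_pos: [0.5361, 0.3213, 0.1627]
tool_rot: [3.14, 0.002, 2.763]
contact_force: [1.7, 0.3, -1.9]
opening: 0.0177
grip_force: 29.9
shift [-0.0389 -0.2711  0.0022] turn -0.319
```

```bash
python3 -m jog '[[[-1,-0.005,-0.036,0,-0.06],[-1,-0.01,-0.072,0,-0.12],[-1,-0.016,-0.11,0,-0.2],[-1,-0.022,-0.15,0,-0.28],[-1,-0.027,-0.19,0,-0.319]]]' && python3 -m jog '[[[-1,0,-0.02,0,0],[-1,0,-0.04,0,0],[-1,0,-0.06,0,0],[-1,0,-0.07,0,0],[-1,0,-0.07,0,0]]]' && python3 - <<'E'
from h import *
go((.472,.055,.02),3.082)
c=cam("wrist"); save(robot.read_camera("wrist"),"w2")
E
```

```text
time: 3.98
tool_pos: [0.4895, 0.1331, 0.1596]
tool_rot: [3.142, 0.0, 3.087]
contact_force: [1.7, 0.6, -1.7]
opening: 0.0177
grip_force: 29.9
time: 4.4
tool_pos: [0.4861, 0.0631, 0.1596]
tool_rot: [-3.141, -0.0, 3.079]
contact_force: [-0.0, 0.3, -2.1]
opening: 0.0178
grip_force: 29.9
shift [ 0.0136 -0.0089  0.1396] turn -0.003
```

View pics/w2.png

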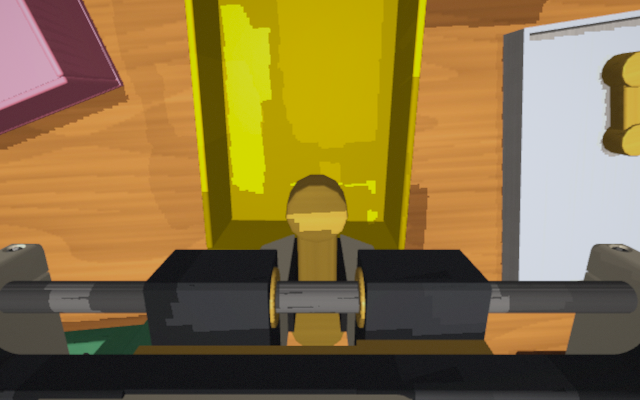

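The picture shows the casting held at (316,260) over the yellow tote. The tote's far rim is near row 248, columns 207–405.

```bash
python3 - <<'E'
from h import *
c=cam("wrist")
for q in((207,248),(405,248),(200,100),(416,100)): print(plane(c,*q,.07).round(3))
E
python3 -m jog '[[[-1,0.014,-0.009,0.02,0],[-1,0.014,-0.009,0.05,0],[-1,0.014,-0.009,0.08,0],[-1,0.014,-0.009,0.1,0],[-1,0.014,-0.009,0.1,0]]]' && python3 - <<'E'
from h import *
go((.472,.055,.018),3.082)
E
```

```text
[ 0.516 -0.021  0.07 ]
[0.525 0.129 0.07 ]
[ 0.408 -0.009  0.07 ]
[0.418 0.135 0.07 ]
time: 4.87
tool_pos: [0.4691, 0.0578, 0.0562]
tool_rot: [3.141, -0.007, 3.083]
contact_force: [-1.0, 0.1, -2.4]
opening: 0.0176
grip_force: 29.9
shift [-0.0033 -0.0026  0.0382] turn 0.001
```

```bash
python3 -m jog '[[[-1,0.006,0,0.01,0],[-1,0.008,0,0.022,0],[-1,0.008,0,0.032,0],[-1,0.008,0,0.038,0],[-1,0.008,0,0.038,0]]]' && python3 - <<'E'
from h import *
go((.462,.058,.018),3.082)
E
```

```text
time: 5.28
tool_pos: [0.4638, 0.0576, 0.0216]
tool_rot: [3.141, -0.0, 3.083]
contact_force: [0.2, -0.1, -1.7]
opening: 0.0179
grip_force: 29.9
shift [0.0018 0.0003 0.0036] turn 0.001
```

```bash
python3 -m jog '[[[-1,0,0,0.004,0],[-1,0,0,0.004,0],[0.1,0,0,0.004,0],[0.1,0,0,0.004,0],[0.1,0,0,0.004,0]]]' && python3 -m jog '[[[0.1,0,0,0,0],[0.1,0,0,0,0],[0.1,0,0,0,0],[0.1,0,0,-0.02,0],[0.1,0,0,-0.05,0]]]' && python3 -m jog '[[[0.3,0,0,-0.03,0],[0.3,0,0,-0.06,0],[0.3,0,0,-0.09,0],[0.3,0,0,-0.095,0]]]' && python3 - <<'E'
from h import *
go((.4278,.321,.165),-2.583)
E
```

```text
time: 5.7
tool_pos: [0.4642, 0.0569, 0.0182]
tool_rot: [3.141, 0.001, 3.082]
contact_force: [0.5, 0.3, -0.4]
opening: 0.0333
grip_force: 0.0
time: 6.12
tool_pos: [0.4618, 0.057, 0.0662]
tool_rot: [-3.142, -0.006, 3.082]
contact_force: [0.7, 1.9, -0.3]
opening: 0.0501
grip_force: 0.0
time: 6.45
tool_pos: [0.4661, 0.0569, 0.1674]
tool_rot: [3.141, 0.008, 3.082]
contact_force: [0.9, 0.2, 1.7]
opening: 0.0597
grip_force: 0.0
shift [0.054  0.2613 0.002 ] turn -0.618
```

```bash
python3 -m jog '[[[0.3,0.008,0.038,0,-0.12],[0.3,0.016,0.077,0,-0.24],[0.3,0.024,0.115,0,-0.36],[0.3,0.032,0.153,0,-0.48],[0.3,0.039,0.19,0,-0.6]]]' && python3 - <<'E'
from h import *
go((.4278,.321,.165),-2.583)
E
```

```text
time: 6.87
tool_pos: [0.4352, 0.2506, 0.1624]
tool_rot: [3.141, -0.0, -2.596]
contact_force: [0.2, -1.1, 0.0]
opening: 0.0596
grip_force: 0.0
shift [-0.0302  0.0641 -0.0026] turn -0.013
```

```bash
python3 -m jog '[[[0.3,-0.015,0.032,0,-0.013],[0.3,-0.03,0.064,0,-0.013],[0.3,-0.03,0.064,0.02,-0.013],[0.3,-0.03,0.064,0.03,-0.013],[0.3,-0.03,0.064,0.03,-0.013]]]' && python3 - <<'E'
from h import *
c=cam("wrist"); im=robot.read_camera("wrist"); save(im,"w3")
from meas import castings; castings(im,c,(150,60,500,270))
go((.4278,.321,.015),-2.583)
E
```

```text
time: 7.28
tool_pos: [0.4271, 0.3183, 0.1298]
tool_rot: [3.141, -0.006, -2.588]
contact_force: [-0.2, -0.1, -0.5]
opening: 0.0598
grip_force: 0.0
0.4336 0.3212 [0.0844 0.0264] axis 10.167389
shift [-0.0019  0.0025  0.1162] turn -0.006
```

```bash
python3 -m jog '[[[0.3,-0.002,0.001,0.025,0],[0.3,-0.002,0.001,0.05,0],[0.3,-0.002,0.001,0.07,0],[0.3,-0.002,0.001,0.07,0],[0.3,-0.002,0.001,0.07,0]]]' && python3 - <<'E'
from h import *
go((.4285,.320,.015),-2.583)
E
```

```text
time: 7.75
tool_pos: [0.4303, 0.3201, 0.0628]
tool_rot: [3.142, -0.002, -2.59]
contact_force: [-0.1, 0.4, 0.4]
opening: 0.0595
grip_force: 0.0
shift [0.0015 0.0009 0.0478] turn -0.007
```

```bash
python3 -m jog '[[[0.3,0.001,0.001,0.012,0],[0.3,0.001,0.001,0.024,0],[0.3,0.001,0.001,0.036,0],[0.3,0.001,0.001,0.044,0],[0.3,0.001,0.001,0.046,0]]]' && python3 -m jog '[[[0.3,0,0,0.001,0],[-1,0,0,0.001,0],[-1,0,0,0.001,0],[-1,0,0,0.001,0],[-1,0,0,0.001,0]]]' && python3 -m jog '[[[-1,0,0,0,0],[-1,0,0,0,0],[-1,0,0,0,0],[-1,0,0,0,0],[-1,0,0,0,0]]]'
```

```text
time: 8.17
tool_pos: [0.4292, 0.3213, 0.0171]
tool_rot: [-3.142, 0.001, -2.589]
contact_force: [-0.1, -0.1, 0.0]
opening: 0.0598
grip_force: 0.0
time: 8.58
tool_pos: [0.429, 0.3217, 0.0163]
tool_rot: [-3.142, 0.001, -2.588]
contact_force: [-0.1, -0.4, 0.1]
opening: 0.0372
grip_force: 0.0
time: 9.0
tool_pos: [0.4289, 0.3216, 0.0159]
tool_rot: [-3.142, 0.0, -2.588]
contact_force: [0.5, 0.1, 1.4]
opening: 0.018
grip_force: 29.4
```

```bash
python3 -m jog '[[[-1,0,0,-0.02,0],[-1,0,0,-0.05,0],[-1,0,0,-0.085,0],[-1,0,0,-0.12,0],[-1,0,0,-0.145,0]]]' && python3 - <<'E'
from h import *
go((.369,.063,.16),3.082)
E
```

```text
time: 9.42
tool_pos: [0.429, 0.3217, 0.1634]
tool_rot: [3.142, 0.002, -2.588]
contact_force: [1.1, 0.2, -1.4]
opening: 0.018
grip_force: 29.4
shift [ 0.187  -0.1886  0.003 ] turn 0.613
```

```bash
python3 -m jog '[[[-1,0.027,-0.027,0,0.12],[-1,0.054,-0.054,0,0.24],[-1,0.081,-0.081,0,0.36],[-1,0.108,-0.108,0,0.48],[-1,0.135,-0.135,0,0.6]]]' && python3 - <<'E'
from h import *
go((.369,.063,.16),3.082)
E
```

```text
time: 9.83
tool_pos: [0.3836, 0.1343, 0.1605]
tool_rot: [-3.142, -0.001, 3.09]
contact_force: [1.2, -0.8, -1.0]
opening: 0.0178
grip_force: 29.5
shift [ 0.0109 -0.072   0.0005] turn 0.008
```

```bash
python3 -m jog '[[[-1,0.005,-0.03,0,0.008],[-1,0.01,-0.06,0,0.008],[-1,0.011,-0.072,0,0.008],[-1,0.011,-0.072,0.03,0.008],[-1,0.011,-0.072,0.03,0.008]]]' && python3 -m jog '[[[-1,0,0,0,0]]]' && python3 - <<'E'
from h import *
go((.369,.063,.018),3.082)
save(robot.read_camera("wrist"),"w4")
c=cam("wrist"); hsv=cv2.cvtColor(load("w4"),cv2.COLOR_RGB2HSV)
c2=cam("top"); save(cv2.resize(np.ascontiguousarray(robot.read_camera("top")[180:290,220:320]),None,fx=5,fy=5,interpolation=cv2.INTER_CUBIC),"t4")
E
```

```text
time: 10.25
tool_pos: [0.368, 0.0635, 0.1281]
tool_rot: [-3.142, -0.006, 3.084]
contact_force: [-1.6, 0.4, -3.0]
opening: 0.0179
grip_force: 29.5
time: 10.33
tool_pos: [0.3692, 0.0643, 0.1301]
tool_rot: [3.141, -0.004, 3.086]
contact_force: [0.6, 0.8, -1.3]
opening: 0.0181
grip_force: 29.5
shift [-0.0003 -0.0013  0.1121] turn 0.004
```

View pics/w4.png

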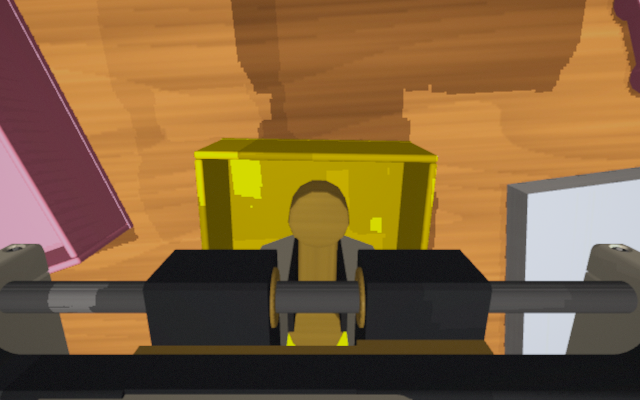

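The second casting is held at (318,215), with the tote's near rim at rows 152–160.

```bash
python3 - <<'E'
from h import *
c=cam("wrist")
print(plane(c,220,158,.07),plane(c,410,158,.07), "cast near end",plane(c,318,182,.14))
E
python3 -m jog '[[[-1,0,-0.001,0.025,0],[-1,0,-0.001,0.05,0],[-1,0,-0.001,0.075,0],[-1,0,-0.001,0.09,0],[-1,0,-0.001,0.09,0]]]'
```

```text
[0.3285474  0.00683147 0.07      ] [0.33503398 0.1242281  0.07      ] cast near end [0.3296116  0.06719146 0.14      ]
time: 10.85
tool_pos: [0.3699, 0.0638, 0.0394]
tool_rot: [3.142, -0.003, 3.088]
contact_force: [-0.3, -0.2, -1.0]
opening: 0.0177
grip_force: 29.5
```

```bash
python3 -m jog '[[[-1,-0.004,0.012,0,0],[-1,-0.004,0.012,0.01,0],[-1,-0.004,0.012,0.018,0],[-1,-0.004,0.012,0.02,0],[-1,-0.004,0.012,0.02,0]]]'
```

```text
time: 11.27
tool_pos: [0.3749, 0.0752, 0.0209]
tool_rot: [3.142, -0.001, 3.087]
contact_force: [-0.1, -0.2, -1.7]
opening: 0.0177
grip_force: 29.5
```

```bash
python3 -m jog '[[[-1,0,0,0.002,0],[-1,0,0,0.002,0],[0.1,0,0,0.002,0],[0.1,0,0,0.002,0],[0.1,0,0,0.002,0]]]' && python3 -m jog '[[[0.1,0,0,0,0],[0.1,0,0,0,0],[0.1,0,0,0,0],[0.1,0,0,-0.02,0],[0.1,0,0,-0.05,0]]]' && python3 -m jog '[[[0.1,0,0,-0.035,0],[0.1,0,0,-0.075,0],[0.1,0,0,-0.115,0],[0.1,0,0,-0.155,0],[0.1,0,0,-0.19,0]]]'  && python3 -m jog '[[[0.1,-0.02,0,-0.03,0],[0.1,-0.05,-0.03,-0.04,0],[0.1,-0.08,-0.06,-0.05,0],[0.1,-0.11,-0.09,-0.05,0],[0.1,-0.11,-0.09,-0.05,0]]]' && python3 - <<'E'
from h import *
c=cam("wrist"); im=robot.read_camera("wrist"); save(im,"w5"); print(c)
t=robot.read_camera("top"); save(t,"t5"); s=robot.read_camera("scene"); save(s,"s5")
a=cv2.resize(np.ascontiguousarray(t[70:290,230:450]),(600,600))
save(im,"w5")
a=cv2.resize(np.ascontiguousarray(t[120:280,230:450]),None,fx=2.9,fy=2.9,interpolation=cv2.INTER_CUBIC);save(a,"t5c")
E
```

```text
time: 11.68
tool_pos: [0.3753, 0.075, 0.019]
tool_rot: [3.141, 0.001, 3.087]
contact_force: [-0.4, 1.1, -0.2]
opening: 0.0333
grip_force: 0.0
time: 12.1
tool_pos: [0.3733, 0.075, 0.0677]
tool_rot: [-3.141, -0.006, 3.087]
contact_force: [0.3, 0.4, -0.5]
opening: 0.0501
grip_force: 0.0
time: 12.52
tool_pos: [0.3747, 0.0751, 0.2615]
tool_rot: [3.141, 0.002, 3.087]
contact_force: [1.4, -0.4, 0.2]
opening: 0.0505
grip_force: 0.0
time: 12.93
tool_pos: [0.4834, -0.0252, 0.3086]
tool_rot: [-3.14, 0.002, 3.084]
contact_force: [-1.6, -0.3, 0.2]
opening: 0.0506
grip_force: 0.0
(array([[347.25442014,   0.        , 316.97084025],
       [  0.        , 347.25442014, 197.14754619],
       [  0.        ,   0.        ,   1.        ]]), array([[ 5.87389779e-02,  9.56099307e-01,  2.87095539e-01],
       [ 9.98273048e-01, -5.60245615e-02, -1.76683141e-02],
       [-8.08261183e-04,  2.87637557e-01, -9.57738995e-01]]), array([ 0.40616614, -0.02067441,  0.45995056]))
```

View pics/w5.png

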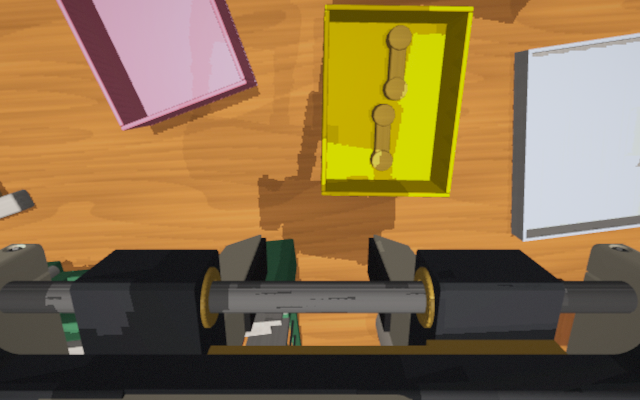

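Both castings lie in the yellow tote, at (396,62) and (383,135), let go. Next I'll turn over towards the handle and measure the pen.

```bash
python3 -m jog '[[[0.1,0,0,0,0.12],[0.1,-0.01,-0.01,0,0.24],[0.1,-0.02,-0.03,0,0.36],[0.1,-0.03,-0.05,0,0.48],[0.1,-0.04,-0.07,0,0.6]]]' && python3 -m jog '[[[0.1,0,0,0,0.12],[0.1,0,0,0,0.24],[0.1,0,0,0,0.36],[0.1,0,0,0,0.48],[0.1,0,0,0,0.6]]]' && python3 -m jog '[[[0.1,0,0,0,0.12],[0.1,0,0,0,0.24],[0.1,0,0,0,0.31],[0.1,0,0,0,0.31]]]'; python3 - <<'E'
from h import *
go((.61,-.25,.31),1.5708)
t=load("top0"); ct=cam("top")
# bolt shank line, z=.185
hsv=cv2.cvtColor(t,cv2.COLOR_RGB2HSV); m=cv2.inRange(hsv,(0,0,150),(180,50,255)); k=np.zeros_like(m); k[150:168,352:396]=255
a=np.argwhere(m&k)[:,::-1]; P=np.array([plane(ct,u,v,.185)[:2] for u,v in a],np.float32)
print(len(a),a.min(0),a.max(0),cv2.fitLine(P,cv2.DIST_HUBER,0,.01,.01).ravel())
E
```

```text
time: 13.5
tool_pos: [0.5155, -0.0919, 0.309]
tool_rot: [3.141, -0.0, 2.483]
contact_force: [0.7, -0.1, -0.4]
opening: 0.051
grip_force: 0.0
time: 13.92
tool_pos: [0.5151, -0.0913, 0.3088]
tool_rot: [-3.141, -0.001, 1.883]
contact_force: [-0.3, 0.7, -0.2]
opening: 0.0503
grip_force: 0.0
time: 14.25
tool_pos: [0.5152, -0.0913, 0.3089]
tool_rot: [-3.141, -0.001, 1.576]
contact_force: [0.3, -0.3, -0.0]
opening: 0.0505
grip_force: 0.0
shift [-0.1592  0.094  -0.0012] turn 0.005
158 [352 156] [392 161] [ 0.06030804 -0.9981798   0.62953997 -0.23564284]
```

```bash
python3 -m jog '[[[0.1,-0.032,0.019,0,0.005],[0.1,-0.064,0.038,0,0.005],[0.1,-0.096,0.057,0,0.005],[0.1,-0.128,0.076,0,0.005],[0.1,-0.159,0.094,0,0.005]]]' && python3 -m jog '[[[0.1,0,0,0,-0.06],[0.1,0,0,0,-0.06],[0.1,0,0,0,-0.06]]]'; python3 - <<'E'
from h import *
c=cam("wrist"); im=robot.read_camera("wrist"); save(im,"w6")
hsv=cv2.cvtColor(im,cv2.COLOR_RGB2HSV); m=cv2.inRange(hsv,(0,170,90),(6,255,255))|cv2.inRange(hsv,(175,170,90),(180,255,255))
n,l,s,ce=cv2.connectedComponentsWithStats(m)
for i in range(1,n):
    if s[i,4]>60: print(s[i],ce[i],plane(c,*ce[i],.221).round(4))
E
```

```text
time: 14.67
tool_pos: [0.6115, -0.2515, 0.3089]
tool_rot: [-3.141, -0.0, 1.576]
contact_force: [0.1, 0.3, 0.4]
opening: 0.0505
grip_force: 0.0
time: 14.92
tool_pos: [0.6108, -0.2503, 0.3084]
tool_rot: [-3.141, -0.001, 1.633]
contact_force: [-0.2, 0.5, 0.2]
opening: 0.0504
grip_force: 0.0
[ 337   55   30   41 1068] [351.95786517  74.49157303] [ 0.628  -0.1598  0.221 ]
[376  67  53  70 943] [390.7592789   98.97454931] [ 0.655  -0.1735  0.221 ]
```

View pics/w6.png

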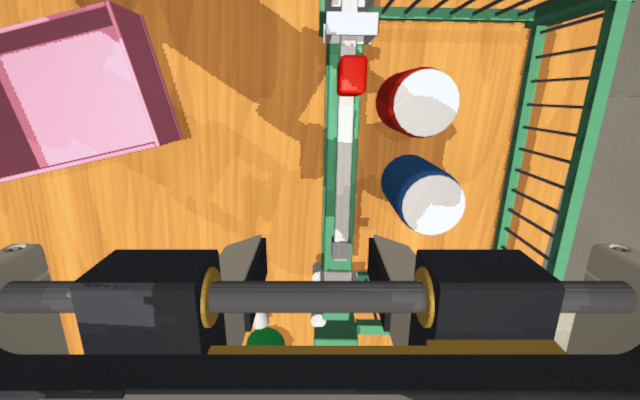

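The wrist view shows the handle at (352,75), the bolt running down to (342,245) and the keeper at (352,22). The tins are at (420,100) and (430,200), right of the gate.

```bash
python3 - <<'E'
from h import *
c=cam("wrist"); im=load("w6")
hsv=cv2.cvtColor(im,cv2.COLOR_RGB2HSV); m=cv2.inRange(hsv,(0,0,130),(180,40,255)); k=np.zeros_like(m); k[105:240,325:365]=255
ys=range(110,236,5); pts=[(np.flatnonzero((m&k)[y]).mean(),y) for y in ys if (m&k)[y].sum()>255*6]
P=np.array([plane(c,*p,.185)[:2] for p in pts],np.float32); l=cv2.fitLine(P,cv2.DIST_HUBER,0,.01,.01).ravel(); l*=np.sign(l[1]) if 0 else 1
print(l, np.degrees(np.arctan2(l[1],l[0])))
for q in((338,56),(366,56),(366,94),(338,94)): print(plane(c,*q,.221).round(4))
for P in((.628,-.160,.221),(.628,-.160,.185)): print(proj(c,P))
go((.627,-.160,.30),1.62)
E
```

```text
[ 0.04624584 -0.9989301   0.63120556 -0.23348668] -87.34936
[ 0.6182 -0.1488  0.221 ]
[ 0.6361 -0.1477  0.221 ]
[ 0.6385 -0.171   0.221 ]
[ 0.62   -0.1721  0.221 ]
[351.69043479  75.41496045]
[347.06308161  77.95482118]
shift [0.0887 0.0218 0.0091] turn 0.013
```

```bash
python3 -m jog '[[[0,0.03,0.007,0,0.013],[0,0.06,0.015,0,0.013],[0,0.089,0.022,0,0.013],[0,0.089,0.022,0.02,0.013],[0,0.089,0.022,0.02,0.013]]]' && python3 -m jog '[[[0,0,0,0,0]]]'; python3 - <<'E'
from h import *
go((.628,-.160,.197),1.623)
E
```

```text
time: 15.38
tool_pos: [0.6264, -0.1574, 0.2872]
tool_rot: [-3.139, -0.002, 1.623]
contact_force: [-0.6, 0.3, -1.0]
opening: 0.0459
grip_force: 0.0
time: 15.47
tool_pos: [0.6267, -0.1598, 0.2889]
tool_rot: [-3.14, -0.0, 1.62]
contact_force: [0.0, 0.0, -0.2]
opening: 0.0459
grip_force: 0.0
shift [-0.0003  0.0014  0.0919] turn -0.003
```

```bash
python3 -m jog '[[[0,0,0.001,0.025,0],[0,0,0.001,0.05,0],[0,0,0.001,0.075,0],[0,0,0.001,0.09,0],[0,0,0.001,0.092,0]]]' && python3 -m jog '[[[0,0,0,0,0],[-0.9,0,0,0,0],[-0.9,0,0,0,0],[-0.9,0,0,0,0],[-0.9,0,0,0,0]]]' 30 && python3 -m jog '[[[-0.9,0,0,0,0],[-0.9,0,0,0,0],[-0.9,0,0,0,0]]]'
```

```text
time: 15.88
tool_pos: [0.6269, -0.1614, 0.1943]
tool_rot: [-3.137, -0.002, 1.618]
contact_force: [-0.2, 1.3, 0.1]
opening: 0.0457
grip_force: 0.0
time: 16.3
tool_pos: [0.6289, -0.1613, 0.1979]
tool_rot: [3.14, 0.001, 1.619]
contact_force: [1.5, 0.2, 0.2]
opening: 0.0238
grip_force: 0.0
time: 16.55
tool_pos: [0.6286, -0.1612, 0.1972]
tool_rot: [3.141, 0.0, 1.619]
contact_force: [-1.6, 0.6, 1.7]
opening: 0.0177
grip_force: 30.0
```

```bash
python3 -m jog '[[[-0.9,0,0,-0.004,0],[-0.9,0,0,-0.008,0],[-0.9,0,0,-0.011,0],[-0.9,0,0,-0.013,0],[-0.9,0,0,-0.013,0]]]' && python3 -m jog '[[[-0.9,-0.003,0,0,0],[-0.9,-0.007,0,0,0],[-0.9,-0.012,0,0,0],[-0.9,-0.017,0,0,0],[-0.9,-0.02,0,0,0]]]'
```

```text
time: 16.97
tool_pos: [0.6283, -0.1626, 0.2094]
tool_rot: [-3.141, 0.002, 1.618]
contact_force: [-0.1, -6.0, -5.8]
opening: 0.0178
grip_force: 30.0
time: 17.38
tool_pos: [0.6294, -0.1817, 0.2096]
tool_rot: [-3.141, -0.0, 1.618]
contact_force: [-1.3, 1.1, -3.2]
opening: 0.0179
grip_force: 30.0
```

```bash
python3 -m jog '[[[-0.9,-0.006,0,0,0],[-0.9,-0.013,0,0,0],[-0.9,-0.02,0,0,0],[-0.9,-0.026,0,0,0],[-0.9,-0.032,0,0,0]]]' && python3 -m jog '[[[-0.9,0,0,0,0],[-0.9,0,0,0,0],[-0.9,0,0,0,0]]]' && python3 - <<'E'
from h import *
st=robot.observe(); H=np.array([.6407,-.400]); p=st["tool_pos"]
r=p[:2]-H; print(r,np.hypot(*r))
Rt=R.from_euler('xyz',st["tool_rot"]).as_matrix()
for a in (5,10,15,20,25,30):
    t=np.radians(a); M=np.array([[np.cos(t),-np.sin(t)],[np.sin(t),np.cos(t)]])
    d=np.r_[M@r-r,0]; print(a,(Rt.T@d).round(4),"turn",-round(t,3))
save(robot.read_camera("wrist"),"w7")
E
```

```text
time: 17.8
tool_pos: [0.6309, -0.2139, 0.2096]
tool_rot: [-3.141, -0.0, 1.618]
contact_force: [-2.5, 1.6, -3.2]
opening: 0.018
grip_force: 30.0
time: 18.05
tool_pos: [0.6309, -0.2135, 0.2095]
tool_rot: [-3.141, 0.0, 1.618]
contact_force: [-2.0, -0.9, -4.6]
opening: 0.0175
grip_force: 30.0
[-0.00977033  0.1864836 ] 0.18673936987232811
5 [-0.0008 -0.0163  0.    ] turn -0.087
10 [-0.003  -0.0324  0.    ] turn -0.175
15 [-0.0066 -0.0483  0.    ] turn -0.262
20 [-0.0116 -0.0638  0.    ] turn -0.349
25 [-0.0179 -0.0788  0.    ] turn -0.436
30 [-0.0255 -0.0933  0.    ] turn -0.524
```

View pics/w7.png

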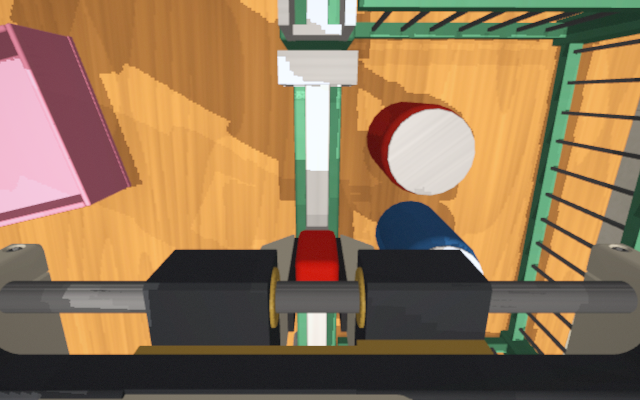

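The handle is gripped at (318,258) and the bolt has come back about 52 mm with only small forces. Now I'll pull the gate open along its arc.

```bash
python3 -m jog '[[[-0.9,-0.0003,-0.008,0,-0.044],[-0.9,-0.0008,-0.0163,0,-0.087],[-0.9,-0.0018,-0.0244,0,-0.131],[-0.9,-0.003,-0.0324,0,-0.175],[-0.9,-0.003,-0.0324,0,-0.175]]]' && python3 - <<'E'
from h import *
st=robot.observe(); H=np.array([.6407,-.400]); p=st["tool_pos"]; r=p[:2]-H; print(np.hypot(*r),np.degrees(np.arctan2(-r[0],r[1]))-3)
Rt=R.from_euler('xyz',st["tool_rot"]).as_matrix()
for a in (5,10,15,20):
    t=np.radians(a); M=np.array([[np.cos(t),-np.sin(t)],[np.sin(t),np.cos(t)]])
    print(a,(Rt.T@np.r_[M@r-r,0]).round(4))
E
```

```text
time: 18.52
tool_pos: [0.598, -0.2175, 0.2099]
tool_rot: [-3.141, -0.0, 1.795]
contact_force: [-0.2, -0.8, -5.4]
opening: 0.0181
grip_force: 30.0
0.18744030285633195 10.15850020824857
5 [-0.0008 -0.0163  0.    ]
10 [-0.003  -0.0325  0.    ]
15 [-0.0066 -0.0485  0.    ]
20 [-0.0116 -0.064   0.    ]
```

```bash
python3 -m jog '[[[-0.9,-0.0008,-0.0163,0,-0.087],[-0.9,-0.0018,-0.0244,0,-0.131],[-0.9,-0.003,-0.0325,0,-0.175],[-0.9,-0.0048,-0.0405,0,-0.218],[-0.9,-0.0066,-0.0485,0,-0.262]]]' && python3 -m jog '[[[-0.9,-0.0003,-0.008,0,-0.044],[-0.9,-0.0008,-0.0163,0,-0.087],[-0.9,-0.0008,-0.0163,0,-0.087],[-0.9,-0.0008,-0.0163,0,-0.087]]]' && python3 - <<'E'
from h import *
st=robot.observe(); H=np.array([.6407,-.400]); p=st["tool_pos"]; r=p[:2]-H; print(np.hypot(*r),np.degrees(np.arctan2(-r[0],r[1]))-3)
save(robot.read_camera("wrist"),"w8")
t=robot.read_camera("top"); save(t,"t8"); s=robot.read_camera("scene"); a=cv2.resize(np.ascontiguousarray(s[150:330,200:440]),None,fx=3,fy=3,interpolation=cv2.INTER_CUBIC); save(a,"s8")
E
```

```text
time: 18.93
tool_pos: [0.5538, -0.234, 0.21]
tool_rot: [3.139, 0.0, 2.057]
contact_force: [2.4, 1.6, -3.8]
opening: 0.0178
grip_force: 30.0
time: 19.27
tool_pos: [0.5399, -0.2424, 0.21]
tool_rot: [3.139, 0.0, 2.141]
contact_force: [2.9, 2.3, -4.7]
opening: 0.0181
grip_force: 30.0
0.18708158231336167 29.594027858601784
```

View pics/s8.png

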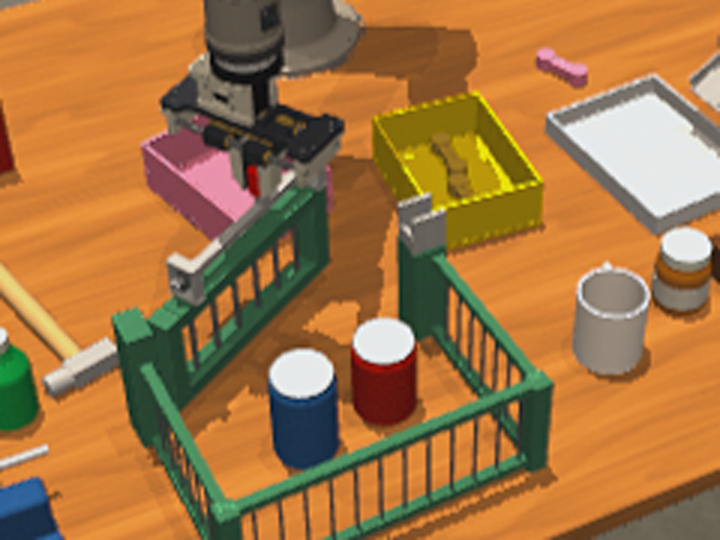

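The gate stands open about 30°, held by the handle at (255,180). Both castings are in the yellow tote at (455,165), and the tins, mug and jar are standing where they were. I'll let it settle and hand in.

```bash
python3 -m jog '[[[-0.9,0,0,0,0],[-0.9,0,0,0,0],[-0.9,0,0,0,0]]]' && python3 -c "
from cell import robot
print(robot.hand_in())"
```

```text
time: 19.67
tool_pos: [0.5393, -0.2429, 0.2098]
tool_rot: [3.141, 0.0, 2.143]
contact_force: [2.3, 1.8, -3.6]
opening: 0.0179
grip_force: 30.0
the job is handed in; nothing more can be done
None
```

I handed the job in at about 19.7 s: both castings are in the yellow tote, the bolt is drawn about 52 mm, and the gripper holds the gate by its handle at about 30°; the hand-in returned no verdict.

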